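# Hold the reference slide flush on the tilted window of the slide reader

### The arm

A 6-joint arm with a two-finger parallel gripper is mounted at the origin on a cart in front of the work surface, level with it; the furniture and walls round the work are solid. World frame = base frame: x ahead of the robot, y to its left, z up, the work surface at z = 0. Lengths are in mm, angles in rad, forces in N, time in s.
With the tool pointing down it reaches from about 350 to 950 mm from the base axis. Payload 17.4 kg.
Tool frame: the origin (TCP) lies midway between the tips of the shut fingers; the grasp point (between the pads) lies 19 mm behind it (bot.tcp_to_grasp is the distance from the TCP to the grasp point, in mm); z points along the fingers, y is the line along which they close (so a half turn about z gives the same grasp; the last joint's range is limited). The gripper opens to 93 mm and grips with 3 to 60 N. Pads are 15 mm wide; open, the fingers measure 128 mm over their backs; the gripper's body (75 mm by 188 mm) begins 65 mm behind the grasp point.
Start: joints at [-1.294, 0.116, 1.442, -0, 1.584, -0.038], TCP at [208.988, -641.838, 218.646] pointing down, gripper open.
Joint ranges: [-2.83, 2.83], [-0.83, 2.19], [0.07, 2.5], [-1.14, 4.28], [0.01, 3], [-2.97, 2.97]. Speed limits (rad/s): [1.89, 1.89, 2.22, 3.14, 3.14, 3.14].

### API

Orientations are given as a 3x3 rotation matrix whose columns are the frame's x, y, z axes.
In Python, from cell import bot gives the robot as it stands. The module is installed in compiled form; this text tells all that it offers.
- The arm moves only by the shell command python3 -m pendant 'ROWS'. ROWS is JSON, a list of rows, each an object of numbers: "tx", "ty", "tz": the shift along the world's x, y, z in mm; "rx", "ry", "rz": the turn, a rotation vector about the world's x, y, z in degrees; "fingers": the finger opening in mm, from 0 to 93. A call has 1 to 10 rows; each row is the pose to reach, as a shift and turn from the pose commanded when the call began; what a row does not reach only later rows make up. A row lasts 1/10 s, in which the tool goes at most 50 mm and 8.59 degrees, less where a joint would pass 70% of its speed; a pose out of reach is approached as far as the arm can. A call with a gripper value outside its range is refused whole. The fingers move at their own pace and stop on an object; the grip force is fixed at half the most. Time passes only in rows, so rows that repeat a pose let the fingers close. It gives the time, the measured TCP pose, the force, the opening and the grip force at its end, in the units of the state.
- bot.get_obs(): the state, without advancing time (a new reading comes with each control period).
- bot.get_image(name): name is "scene" or "top" or "wrist"; returns the picture (480x640x3 uint8, red, green, blue); there is no depth.
- bot.calibration(name): a dict with "intrinsics" (3x3 intrinsics, pixels), "world_from_camera" (4x4, takes a point from camera to world coordinates); the wrist camera has in their place "hand_eye" (4x4, takes a point from camera to tool coordinates, whose origin is the TCP and whose axes are the flange's). Camera axes: x right, y up, looking along -z (the intrinsics and any distortion apply to the point x, -y, -z); pixel columns grow to the right and rows downward; lengths in mm; the calibration is good to about 2 mm. A picture is of the moment at which its call begins: read the wrist's pose just before it. calibration takes no time and is no camera call.
- bot.job_done(): hands the job in; it is judged then, once.
Trained networks look in the newest picture that a camera, given by its name, has taken for a name from the list of things; names that differ only in an ending like _2 or _b are one class to them, and where a whole thing is asked for, a point or a joint stands for the part that bears it (a point fixed in the world has none). Each returns a list of dicts, best first, with "conf" (0 to 1); they miss things now and then, are a little off and sometimes report something else, mostly with a low value. They report only what shows in the picture. A call takes as long as a camera call.
- bot.look_for(camera, query): "point" ([column, row] in pixels, amid what is visible of it).
- bot.pinpoint(camera, query): "point" ([column, row] in pixels: a listed point, or the origin of a listed thing).
The state is a dict: "t": time; "qpos": joint angles; "qd": joint speeds; "joint_efforts": joint torques, N m; "position": TCP position; "orientation": TCP orientation; "wrist_force": force on the tool from outside, world axes, zero at the start; "torque": the same for the moment, N m; "opening": finger opening in mm; "grip_force": force on a finger pad.
Only numpy, scipy, OpenCV 4.12 (cv2) and the standard library are available. Lean on these libraries where they do the work, as an engineer would, in place of code of your own. Each camera call takes 0.05 s, during which the arm holds its last target. There are 200 camera calls.

### The job

Do the reader's morning check: pull open the drawer of the small white chest with the bar handle, take out the reference slide (the plate with the blue grip), tilt it to the slope of the reader's window and press it gently home there, squarely over the window, so that the black sprung seal frame goes in and the slide lies flush. Finish while still holding it flush; do not let go. Leave the other things on the trolley undisturbed.

Things in the scene. Friction and masses are not known exactly. Their poses are not given: they have to be found in the camera images.
- chest: White sheet-steel one-drawer chest standing on the trolley, 100 mm deep (x), 116 mm wide (y), 56 mm high, fixed. Origin: centre of its underside. Its own -x is the front, where the drawer comes out. Chest and reader stand side by side; either may be the left one, each turned a little.
- drawer (a joint): How far the drawer is pulled out along the chest's -x, in m: 0 shut (so at the start), 0.085 at its stop. Friction about 1 N, it stays where it is left. It is a low tray (floor 8 mm above the trolley top, walls 9 mm high above the floor); the slide lies in it in a black nest with a 6 mm rim and comes straight up clear of the chest once the drawer is out by 0.065 or more.
- drawer_handle (a point): Middle of the drawer's steel bar handle: a round horizontal bar along the chest's y, 9 mm thick and 72 mm long, 38 mm above the trolley top, 18 mm below the top of the chest. The bar's axis is 35 mm in front of the drawer's front panel, held by two 8 mm posts 31 mm to either side of the middle; so there is 30 mm clear between bar and panel.
- slide_grip (a point): The reference slide: an aluminium plate 50 mm (x) by 72 mm (y) by 5 mm with a white ceramic tile in its flat underside and a blue plastic grip block standing on its back, 18 mm (x) by 24 mm (y), 34 mm high; 39 mm high over all, 80 g. This point is the centre of the grip block, 22 mm above the underside; z points from the underside up through the grip. Grasp the block across its 24 mm (y). It starts in the drawer, under the chest's top, long side along the chest's y.
- slide_face (a point): Centre of the slide's flat underside (the white tile), same axes as slide_grip.
- slide: The same reference slide; origin at the centre of its underside, axes as slide_grip.
- reader: White slide reader, fixed: base 104 mm deep (x), 112 mm wide (y), 31 mm high (120 mm wide over the knobs), with a yoke that carries a tilting head 84 by 88 mm; the head's tilt axis runs along the reader's y, 82 mm above the trolley top. Origin: centre of the underside; its front (-x, display) faces the robot.
- reader_tilt (a joint): Slope of the head's white face from level, in rad (0.38 to 0.66 at the start): the face looks up and to the reader's -x. Clamped stiffly (holds 3 N m), so it does not give when the slide is pressed on.
- reader_window (a point): Centre of the head's flat white face, in the plane of that face, which is where the slide's underside must lie: z is the face's outward normal, y runs across the reader (level), x points up the slope, away from the robot. The face is 84 mm (x) by 88 mm (y), 19 mm from the tilt axis; the window in its middle is 26 by 46 mm.
- seal_frame (a joint): How far the black sprung frame round the window (36 mm by 56 mm outside) is pressed in, in m: at 0 it stands 5 mm out of the white face; at 0.005 it is level with the face and the slide lies on the face. It moves along the face's normal; spring about 1.5 N at 0, 6 N at 0.005, and it springs out again when released.
- bottle_6: White medicine bottle with an orange band, 43 mm across, 119 mm high, loose bystander; origin at the centre of its underside.
- gauze_pack_1: Flat sealed gauze pack 86 x 59 x 13 mm, loose bystander; origin at the centre of its underside.
- vial_1: Glass vial with a dark cap, 29 mm across, 74 mm high, loose bystander; origin at the centre of its underside.
- vial_2: Second glass vial with a dark cap, 29 mm across, 74 mm high, loose bystander; origin at the centre of its underside.
- ointment_jar: Blue ointment jar, 36 mm across, 53 mm high, loose bystander; origin at the centre of its underside.
- dropper_2: Slim white dropper bottle, 29 mm across, 120 mm high, loose bystander; origin at the centre of its underside.
- dropper_3: White dropper bottle with a red top, 29 mm across, 86 mm high, loose bystander; origin at the centre of its underside.
- dropper_1: White dropper bottle, 29 mm across, 86 mm high, loose bystander; origin at the centre of its underside.
- marker_pen: Blue marker pen lying flat, 139 mm long, 12 mm thick, loose bystander; origin at the centre of its underside.

How it is judged (in metres and radians):
On the way, in this order (a step that is already met when the one before it is completed fails the run):
1. the drawer is pulled open (more than 55 mm) (value of joint drawer above 0.055 m), for 0.1 s.
2. the slide is lifted out of the drawer in the gripper (its face above the chest's top) (z of slide_face in the frame of chest above 0.06 m and contact force between the fingers and slide above 1 N), for 0.2 s.
3. the slide is held flush on the reader's face over the window (value of joint seal_frame above 0.003 m and angle between the z axis of slide and the z axis of reader_window, either way round below 0.06 rad and angle between the y axis of slide and the y axis of reader_window, either way round below 0.12 rad and x of slide_face in the frame of reader_window between -0.006 and 0.006 m and y of slide_face in the frame of reader_window between -0.006 and 0.006 m and z of slide_face in the frame of reader_window between -0.003 and 0.0025 m and contact force between slide and reader above 2 N and contact force between the fingers and slide above 2 N), for 0.5 s.
At the end, for the whole second after the job is handed in: The gripper still holds the slide, pressed (over 2 N) on the reader's sloped face: seal frame in by over 3 mm; slide parallel to the face within 0.06 rad and within 2.5 mm of it, turned under 0.12 rad about the normal, its centre within 6 mm of the window's centre each way (all of step 3); the arm keeps its last pose, push and grip.
It fails at once if a bystander is knocked over or shifted by more than 30 mm (distance of any of bottle_6, gauze_pack_1, vial_1, vial_2, ointment_jar, dropper_2, dropper_3, dropper_1, marker_pen from where it was at the start of the episode above 0.03 m or angle between any of bottle_6, gauze_pack_1, vial_1, vial_2, ointment_jar, dropper_2, dropper_3, dropper_1, marker_pen's own z axis and vertical above 0.6 rad).
It fails at once if the slide is pressed on the reader with more than 50 N (contact force between slide and reader above 50 N).
It also fails if it takes over 58 s, if anything falls off the work surface, if the arm or the gripper's body presses on something with over 40 N, if the wrist force passes 120 N, or if a joint passes its speed limit or range.

## Working session

There is one attempt and no reset: what is moved stays moved. The work goes in short steps, Python scripts to look and compute and a shell command to move; the robot and the scene stay as the last step left them, time stands still between calls to the robot, and variables do not carry over. Pictures are saved under pics/ and viewed, at most 12 in all, crops included, and the job is handed in when it is done.

```bash
mkdir -p pics; cat > h.py <<'E'
import numpy as np, cv2
from cell import bot
def snap(cam,fn=None):
    o=bot.get_obs(); im=bot.get_image(cam)
    if fn: cv2.imwrite('pics/'+fn,im[:,:,::-1])
    return o,im
def cam(name,o=None):
    c=bot.calibration(name); K=np.array(c['intrinsics'])
    if 'world_from_camera' in c: T=np.array(c['world_from_camera'])
    else:
        W=np.eye(4); W[:3,:3]=o['orientation']; W[:3,3]=o['position']; T=W@np.array(c['hand_eye'])
    return K,T
def ray(name,px,o=None):
    K,T=cam(name,o); d=np.linalg.inv(K)@[px[0],px[1],1]; d=T[:3,:3]@(d*[1,-1,-1]); return T[:3,3],d/np.linalg.norm(d)
def atz(name,px,z,o=None):
    p,d=ray(name,px,o); return p+d*(z-p[2])/d[2]
def proj(name,P,o=None):
    K,T=cam(name,o); q=np.linalg.inv(T)@np.append(P,1); q=K@(q[:3]*[1,-1,-1]); return q[:2]/q[2]
def tri(rs):
    A=np.zeros((3,3));b=np.zeros(3)
    for p,d in rs: M=np.eye(3)-np.outer(d,d);A+=M;b+=M@p
    return np.linalg.solve(A,b)
E
python3 - <<'E'
from h import *
np.set_printoptions(precision=1,suppress=True)
print({k:v for k,v in bot.calibration('top').items()}, bot.calibration('scene').keys())
for c in ['scene','top']:
    snap(c,c+'0.png')
    for q,z in [('chest',0),('drawer_handle',38),('reader',0),('reader_window',99)]:
        print(c,q,[(np.array(r['point']),round(r['conf'],2),atz(c,r['point'],z)) for r in bot.pinpoint(c,q)[:2]])
E
```

```text
{'intrinsics': array([[516.1,   0. , 328.7],
       [  0. , 516.1, 243.2],
       [  0. ,   0. ,   1. ]]), 'world_from_camera': array([[ -0. ,   1. ,  -0.1, 466. ],
       [ -1. ,  -0. ,  -0. , 109.6],
       [ -0. ,   0.1,   1. , 996.2],
       [  0. ,   0. ,   0. ,   1. ]])} dict_keys(['intrinsics', 'world_from_camera'])
scene chest [(array([325.5, 239. ]), 0.84, array([651.9,   7.9,   0. ])), (array([371.3, 226.8]), 0.28, array([ 629.9, -109.9,    0. ]))]
scene drawer_handle [(array([363.3, 236.2]), 0.83, array([559.5, -13.2,  38. ]))]
scene reader [(array([249.8, 295.6]), 0.66, array([576.3, 255.5,   0. ]))]
scene reader_window [(array([255.7, 253.5]), 0.95, array([551.3, 254.2,  99. ]))]
top chest [(array([391.8, 219.9]), 0.66, array([640. ,  20.4,   0. ])), (array([333.4, 205.4]), 0.56, array([670.3, 134.1,   0. ]))]
top drawer_handle [(array([408.4, 258.8]), 0.92, array([559.8,  -5.3,  38. ]))]
top reader [(array([276.2, 255.3]), 0.65, array([572.7, 246.3,   0. ]))]
top reader_window [(array([266.5, 253.9]), 0.77, array([564.8, 249.8,  99. ]))]
```

View pics/scene0.png

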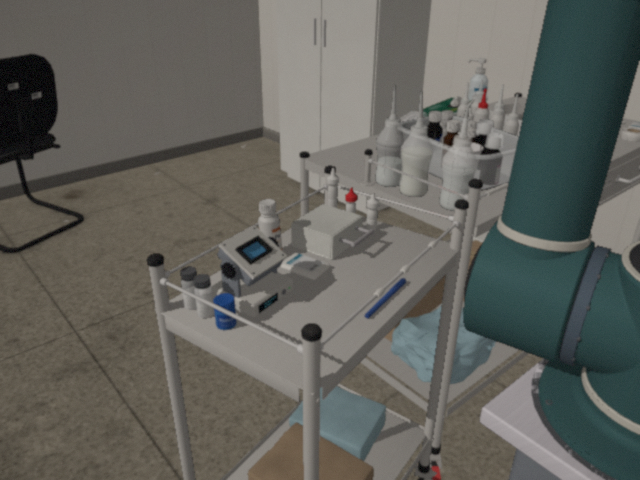

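View pics/top0.png

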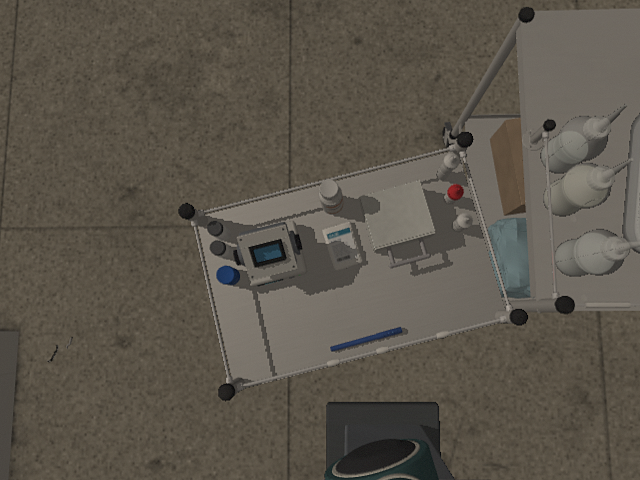

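The scene picture shows the reader at about (250,260) and the chest at (328,230) with its handle at (363,236). In the top picture the chest is at (400,215), its handle at (408,258) and the reader at (268,253). The gauze pack lies between them at (340,245), bottle_6 is at (330,190), and the droppers are to the right of the chest at (455,190). This agrees with the network positions. Next I'll go above for a closer look.

```bash
python3 - <<'E'
from h import *
np.set_printoptions(precision=3,suppress=True)
o=bot.get_obs();print(o['orientation'],o['t'],bot.calibration('wrist'))
for px in [(366,190),(423,183),(434,236),(373,249)]: print(atz('top',px,56))
E
python3 -m pendant '[{"tz":150},{"tz":150},{"tz":150},{"tx":240,"ty":640,"tz":180},{"tx":240,"ty":640,"tz":180},{"tx":240,"ty":640,"tz":180},{"tx":240,"ty":640,"tz":180},{"tx":240,"ty":640,"tz":180},{"tx":240,"ty":640,"tz":180},{"tx":240,"ty":640,"tz":180}]'
```

```text
[[ 0.951  0.31   0.   ]
 [ 0.31  -0.951  0.   ]
 [ 0.    -0.    -1.   ]] 0.5 {'intrinsics': array([[415.688,   0.   , 322.558],
       [  0.   , 415.688, 239.692],
       [  0.   ,   0.   ,   1.   ]]), 'hand_eye': array([[  -0.   ,    0.956,    0.295,   82.572],
       [   1.   ,    0.001,   -0.001,   -0.475],
       [  -0.001,    0.295,   -0.956, -166.228],
       [   0.   ,    0.   ,    0.   ,    1.   ]])}
[687.103  71.947  56.   ]
[698.867 -33.717  56.   ]
[599.411 -50.801  56.   ]
[576.606  60.843  56.   ]schema error: expected keys tx, ty, tz, rx, ry, rz, fingers
```

```bash
python3 -m pendant '[{"tx":0,"ty":0,"tz":150,"rx":0,"ry":0,"rz":0,"fingers":93},{"tx":0,"ty":0,"tz":150,"rx":0,"ry":0,"rz":0,"fingers":93},{"tx":0,"ty":0,"tz":150,"rx":0,"ry":0,"rz":0,"fingers":93},{"tx":240,"ty":640,"tz":180,"rx":0,"ry":0,"rz":-8,"fingers":25},{"tx":240,"ty":640,"tz":180,"rx":0,"ry":0,"rz":-8,"fingers":25},{"tx":240,"ty":640,"tz":180,"rx":0,"ry":0,"rz":-8,"fingers":25},{"tx":240,"ty":640,"tz":180,"rx":0,"ry":0,"rz":-8,"fingers":25},{"tx":240,"ty":640,"tz":180,"rx":0,"ry":0,"rz":-8,"fingers":25},{"tx":240,"ty":640,"tz":180,"rx":0,"ry":0,"rz":-8,"fingers":25},{"tx":240,"ty":640,"tz":180,"rx":0,"ry":0,"rz":-8,"fingers":25}]'
```

```text
t: 1.5
position: [331.8, -312.5, 384.2]
orientation: [[0.985, 0.174, 0.001], [0.174, -0.985, -0.0], [0.0, 0.0, -1.0]]
wrist_force: [1.3, -0.1, 0.5]
opening: 41.7
grip_force: 0.0
```

```bash
python3 -m pendant '[{"tx":240,"ty":432,"tz":0,"rx":0,"ry":0,"rz":0,"fingers":25},{"tx":240,"ty":432,"tz":0,"rx":0,"ry":0,"rz":0,"fingers":25},{"tx":240,"ty":432,"tz":0,"rx":0,"ry":0,"rz":0,"fingers":25},{"tx":240,"ty":432,"tz":0,"rx":0,"ry":0,"rz":0,"fingers":25},{"tx":240,"ty":432,"tz":0,"rx":0,"ry":0,"rz":0,"fingers":25},{"tx":240,"ty":432,"tz":0,"rx":0,"ry":0,"rz":0,"fingers":25},{"tx":240,"ty":432,"tz":0,"rx":0,"ry":0,"rz":0,"fingers":25},{"tx":240,"ty":432,"tz":0,"rx":0,"ry":0,"rz":0,"fingers":25},{"tx":240,"ty":432,"tz":0,"rx":0,"ry":0,"rz":0,"fingers":25},{"tx":240,"ty":432,"tz":0,"rx":0,"ry":0,"rz":0,"fingers":25}]'
python3 - <<'E'
from h import *
np.set_printoptions(precision=1,suppress=True)
print(bot.get_obs()['position'])
o,im=snap('wrist','w1.png')
for q,z in [('chest',0),('drawer_handle',38),('reader',0),('reader_window',99),('bottle_6',0),('gauze_pack_1',0)]:
    print(q,[(np.array(r['point']),round(r['conf'],2),atz('wrist',r['point'],z,o)) for r in bot.pinpoint('wrist',q)[:2]])
E
```

```text
t: 2.5
position: [572.4, 120.0, 383.9]
orientation: [[0.985, 0.175, 0.0], [0.175, -0.985, 0.0], [0.0, -0.0, -1.0]]
wrist_force: [0.2, -0.5, 0.2]
opening: 25.2
grip_force: 0.0
[572.4 120.  383.9]
chest [(array([415. , 137.6]), 0.68, array([642.8,  11.7,   0. ])), (array([323.5,  93.9]), 0.5, array([674.6, 137. ,   0. ]))]
drawer_handle [(array([420.9, 208.9]), 0.66, array([559.7,  -8. ,  38. ]))]
reader [(array([229.4, 158.7]), 0.71, array([574.4, 244.1,   0. ]))]
reader_window [(array([204.6, 173.4]), 0.56, array([568.3, 249.1,  99. ]))]
bottle_6 [(array([325.9,  95.6]), 0.96, array([673.1, 133.7,   0. ])), (array([149.5, 107.9]), 0.18, array([619.8, 350.2,   0. ]))]
gauze_pack_1 [(array([328.5, 162.8]), 0.65, array([591.8, 115.6,   0. ]))]
```

View pics/w1.png

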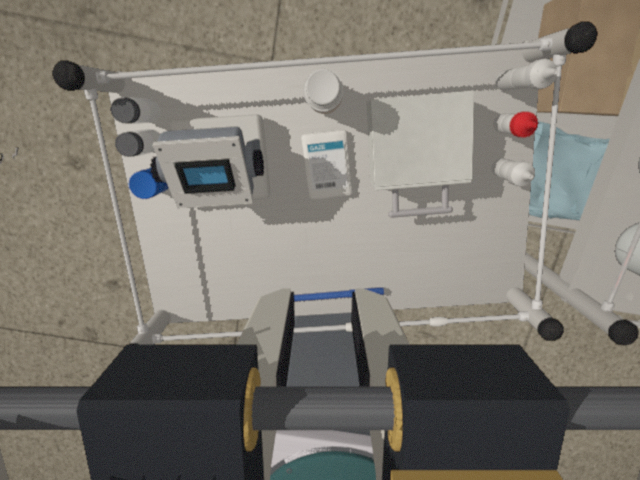

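The wrist view shows the handle bar from (391,213) to (451,210) and the chest's front top edge from (374,188) to (471,183). The reader face is around (205,175), and the gauze pack at (327,165). Handle position is consistent across all three cameras, so I'll get the yaws next.

```bash
python3 - <<'E'
from h import *
np.set_printoptions(precision=1,suppress=True)
o=bot.get_obs()
f=lambda p,z:atz('wrist',p,z,o)
def yaw(a,b): d=b-a; return np.degrees(np.arctan2(-d[0],d[1]))
for n,a,b,z in [('bar',(451,210),(391,213),38),('front top',(471,183),(374,188),56),('back top',(472,93),(372,97),56)]:
    A,B=f(a,z),f(b,z); print(n,A,B,(A+B)/2,np.linalg.norm(A-B),yaw(A,B))
hs=[]
for c,px in [('scene',(363.3,236.2)),('top',(408.4,258.8)),('wrist',(420.9,209.9))]: hs.append(ray(c,px,o))
print('handle tri',tri(hs))
ws=[ray(c,px,o) for c,px in [('scene',(255.7,253.5)),('top',(266.5,253.9)),('wrist',(204.6,173.4))]]
print('win tri',tri(ws))
im=cv2.imread('pics/w1.png')
cv2.imwrite('pics/c1.png',np.hstack([cv2.resize(im[110:220,110:280],None,fx=2.3,fy=2.3,interpolation=cv2.INTER_CUBIC),cv2.resize(im[110:220,360:530],None,fx=2.3,fy=2.3,interpolation=cv2.INTER_CUBIC)]))
E
```

```text
bar [563.8 -49.5  38. ] [546.9  24.3  38. ] [555.4 -12.6  38. ] 75.72635103826084 12.874939990860513
front top [603.1 -58.   56. ] [577.2  55.   56. ] [590.1  -1.5  56. ] 115.93420741119517 12.91413193412146
back top [701.5 -31.1  56. ] [677.9  78.7  56. ] [689.7  23.8  56. ] 112.3279651456316 12.118994977887095
handle tri [558.   -8.7  40.8]
win tri [565.1 248.4  90.8]
```

```bash
python3 -m pendant '[{"tx":-15,"ty":-130,"tz":-120,"rx":0,"ry":0,"rz":92.7,"fingers":22},{"tx":-15,"ty":-130,"tz":-120,"rx":0,"ry":0,"rz":92.7,"fingers":22},{"tx":-15,"ty":-130,"tz":-120,"rx":0,"ry":0,"rz":92.7,"fingers":22},{"tx":-15,"ty":-130,"tz":-120,"rx":0,"ry":0,"rz":92.7,"fingers":22},{"tx":-15,"ty":-130,"tz":-120,"rx":0,"ry":0,"rz":92.7,"fingers":22},{"tx":-15,"ty":-130,"tz":-120,"rx":0,"ry":0,"rz":92.7,"fingers":22},{"tx":-15,"ty":-130,"tz":-120,"rx":0,"ry":0,"rz":92.7,"fingers":22},{"tx":-15,"ty":-130,"tz":-120,"rx":0,"ry":0,"rz":92.7,"fingers":22},{"tx":-15,"ty":-130,"tz":-120,"rx":0,"ry":0,"rz":92.7,"fingers":22},{"tx":-15,"ty":-130,"tz":-120,"rx":0,"ry":0,"rz":92.7,"fingers":22}]' >/dev/null
python3 -m pendant '[{"tx":0,"ty":0,"tz":-130,"rx":0,"ry":0,"rz":6.8,"fingers":22},{"tx":0,"ty":0,"tz":-130,"rx":0,"ry":0,"rz":6.8,"fingers":22},{"tx":0,"ty":0,"tz":-130,"rx":0,"ry":0,"rz":6.8,"fingers":22},{"tx":0,"ty":0,"tz":-130,"rx":0,"ry":0,"rz":6.8,"fingers":22}]'
python3 - <<'E'
from h import *
np.set_printoptions(precision=1,suppress=True)
o,im=snap('wrist','w2.png'); print(o['position'],o['orientation'])
for q,z in [('drawer_handle',38)]:
    print(q,[(np.array(r['point']),round(r['conf'],2),atz('wrist',r['point'],z,o)) for r in bot.pinpoint('wrist',q)[:2]])
E
```

```text
t: 4.25
position: [554.5, -13.3, 130.3]
orientation: [[-0.22, 0.976, -0.005], [0.976, 0.22, 0.0], [0.001, -0.005, -1.0]]
wrist_force: [-0.5, 0.6, 0.5]
opening: 21.8
grip_force: 0.0
[554.5 -13.3 130.3] [[-0.2  1.  -0. ]
 [ 1.   0.2  0. ]
 [ 0.  -0.  -1. ]]
drawer_handle [(array([329.6, 239.1]), 0.98, array([557.8,  -9. ,  38. ])), (array([422. ,  50.7]), 0.17, array([584. , 112.2,  38. ]))]
```

View pics/w2.png

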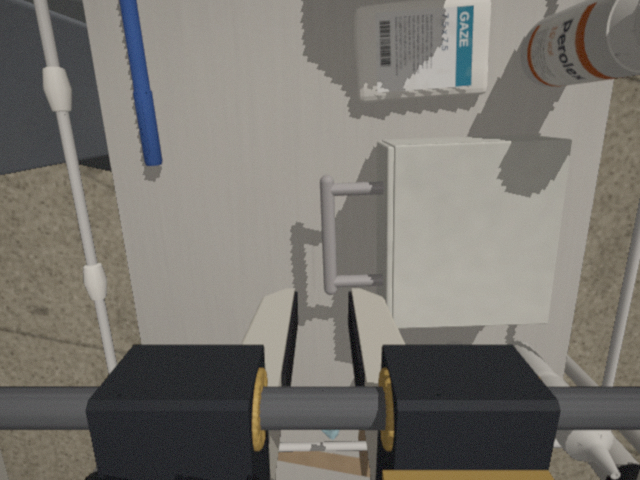

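The close view shows the bar from (326,180) to (331,290), between the fingers' columns. There is clear floor between bar and panel, from 336 to 385.

```bash
python3 - <<'E'
from h import *
np.set_printoptions(precision=2,suppress=True)
o=bot.get_obs()
f=lambda p,z:atz('wrist',p,z,o)
def yaw(a,b): d=b-a; return np.degrees(np.arctan2(-d[0],d[1]))
for n,a,b,z in [('bar',(331,288),(326,180),38),('front top',(393,326),(386,143),56),('back top',(551,322),(571,140),56),('left side',(395,143),(571,140),56),('right side',(395,326),(551,322),56)]:
    A,B=f(a,z),f(b,z); print(n,A,B,(A+B)/2,np.linalg.norm(A-B),yaw(A,B))
E
```

```text
bar [570.03 -44.57  38.  ] [550.11  27.38  38.  ] [560.07  -8.59  38.  ] 74.65620086760792 15.47511746654521
front top [614.05 -54.49  56.  ] [578.38  58.62  56.  ] [596.21   2.06  56.  ] 118.59614272516653 17.506452125050888
back top [714.9  -28.77  56.  ] [681.94  83.66  56.  ] [698.42  27.45  56.  ] 117.16988645915876 16.33892193018794
left side [583.44  59.76  56.  ] [681.94  83.66  56.  ] [632.69  71.71  56.  ] 101.35164746568776 -76.35659964459022
right side [615.34 -54.2   56.  ] [714.9  -28.77  56.  ] [665.12 -41.49  56.  ] 102.75241034896551 -75.67510940422842
```

```bash
python3 -m pendant '[{"tx":4,"ty":4.5,"tz":0,"rx":0,"ry":0,"rz":2.3,"fingers":22},{"tx":4,"ty":4.5,"tz":-30,"rx":0,"ry":0,"rz":2.3,"fingers":22},{"tx":4,"ty":4.5,"tz":-60,"rx":0,"ry":0,"rz":2.3,"fingers":22},{"tx":4,"ty":4.5,"tz":-85,"rx":0,"ry":0,"rz":2.3,"fingers":22},{"tx":4,"ty":4.5,"tz":-108,"rx":0,"ry":0,"rz":2.3,"fingers":22},{"tx":4,"ty":4.5,"tz":-108,"rx":0,"ry":0,"rz":2.3,"fingers":22},{"tx":4,"ty":4.5,"tz":-108,"rx":0,"ry":0,"rz":2.3,"fingers":5},{"tx":4,"ty":4.5,"tz":-108,"rx":0,"ry":0,"rz":2.3,"fingers":5},{"tx":4,"ty":4.5,"tz":-108,"rx":0,"ry":0,"rz":2.3,"fingers":5}]'
```

```text
t: 5.25
position: [557.3, -9.4, 27.9]
orientation: [[-0.26, 0.966, -0.009], [0.966, 0.26, -0.003], [-0.0, -0.01, -1.0]]
wrist_force: [-44.1, -12.5, 19.6]
opening: 7.9
grip_force: 30.0
```

```bash
python3 -m pendant '[{"tx":-2,"ty":-0.5,"tz":6,"rx":0,"ry":0,"rz":0,"fingers":5},{"tx":-10,"ty":-2.7,"tz":6,"rx":0,"ry":0,"rz":0,"fingers":5},{"tx":-25,"ty":-6.7,"tz":6,"rx":0,"ry":0,"rz":0,"fingers":5},{"tx":-40,"ty":-10.7,"tz":6,"rx":0,"ry":0,"rz":0,"fingers":5},{"tx":-55,"ty":-14.7,"tz":6,"rx":0,"ry":0,"rz":0,"fingers":5},{"tx":-68,"ty":-18.2,"tz":6,"rx":0,"ry":0,"rz":0,"fingers":5},{"tx":-76,"ty":-20.4,"tz":6,"rx":0,"ry":0,"rz":0,"fingers":5},{"tx":-76,"ty":-20.4,"tz":6,"rx":0,"ry":0,"rz":0,"fingers":5}]'
```

```text
t: 6.05
position: [482.7, -28.3, 31.5]
orientation: [[-0.26, 0.966, -0.003], [0.966, 0.26, 0.001], [0.001, -0.003, -1.0]]
wrist_force: [-1.6, 1.7, -29.0]
opening: 8.2
grip_force: 30.0
```

```bash
python3 -m pendant '[{"tx":0,"ty":0,"tz":0,"rx":0,"ry":0,"rz":0,"fingers":22},{"tx":0,"ty":0,"tz":0,"rx":0,"ry":0,"rz":0,"fingers":22},{"tx":0,"ty":0,"tz":0,"rx":0,"ry":0,"rz":0,"fingers":22},{"tx":0,"ty":0,"tz":50,"rx":0,"ry":0,"rz":0,"fingers":22},{"tx":0,"ty":0,"tz":100,"rx":0,"ry":0,"rz":0,"fingers":22},{"tx":0,"ty":0,"tz":150,"rx":0,"ry":0,"rz":0,"fingers":50},{"tx":40,"ty":10,"tz":210,"rx":0,"ry":0,"rz":-20,"fingers":50},{"tx":65,"ty":17,"tz":210,"rx":0,"ry":0,"rz":-90,"fingers":50},{"tx":65,"ty":17,"tz":210,"rx":0,"ry":0,"rz":-90,"fingers":50},{"tx":65,"ty":17,"tz":210,"rx":0,"ry":0,"rz":-90,"fingers":50}]'
```

```text
t: 7.05
position: [551.0, -11.1, 243.4]
orientation: [[0.336, 0.942, 0.002], [0.942, -0.336, -0.0], [0.0, 0.002, -1.0]]
wrist_force: [-0.5, 0.2, -0.6]
opening: 49.7
grip_force: 0.0
```

```bash
python3 -m pendant '[{"tx":0,"ty":0,"tz":0,"rx":0,"ry":0,"rz":-55.3,"fingers":50},{"tx":0,"ty":0,"tz":0,"rx":0,"ry":0,"rz":-55.3,"fingers":50},{"tx":0,"ty":0,"tz":0,"rx":0,"ry":0,"rz":-55.3,"fingers":50},{"tx":0,"ty":0,"tz":0,"rx":0,"ry":0,"rz":-55.3,"fingers":50},{"tx":0,"ty":0,"tz":0,"rx":0,"ry":0,"rz":-55.3,"fingers":50},{"tx":0,"ty":0,"tz":0,"rx":0,"ry":0,"rz":-55.3,"fingers":50},{"tx":0,"ty":0,"tz":0,"rx":0,"ry":0,"rz":-55.3,"fingers":50},{"tx":0,"ty":0,"tz":0,"rx":0,"ry":0,"rz":-55.3,"fingers":50}]'
python3 - <<'E'
from h import *
np.set_printoptions(precision=1,suppress=True)
o,im=snap('wrist','w3.png'); print(o['position'],o['orientation'])
for q,z in [('drawer_handle',38),('slide_grip',32),('slide_face',10)]:
    print(q,[(np.array(r['point']),round(r['conf'],2),atz('wrist',r['point'],z,o)) for r in bot.pinpoint('wrist',q)[:2]])
snap('top')
print([(np.array(r['point']),round(r['conf'],2),atz('top',r['point'],32,o)) for r in bot.pinpoint('top','slide_grip')[:2]])
E
```

```text
t: 7.85
position: [550.1, -11.3, 243.1]
orientation: [[0.964, 0.265, 0.001], [0.265, -0.964, -0.0], [0.001, 0.001, -1.0]]
wrist_force: [0.4, 0.2, 0.5]
opening: 49.9
grip_force: 0.0
[550.1 -11.3 243.1] [[ 1.   0.3  0. ]
 [ 0.3 -1.  -0. ]
 [ 0.   0.  -1. ]]
drawer_handle [(array([318.6, 275.3]), 0.97, array([484. , -25.4,  38. ])), (array([446.9,  84.6]), 0.27, array([678.2, -84.3,  38. ]))]
slide_grip [(array([317.6, 203.5]), 0.58, array([550.2,  -6.4,  32. ]))]
slide_face [(array([323.5, 196.3]), 0.9, array([554.1, -11.1,  10. ]))]
[]
```

View pics/w3.png

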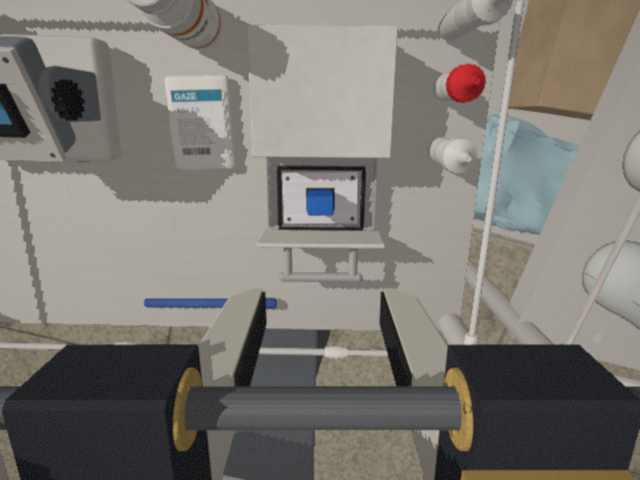

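The picture shows the drawer out and the plate in its nest, with corners near (279,172), (363,171), (364,229) and (277,229). The blue grip sits at (306–334, 189–215), and all of it is in front of the chest's top edge at row 157.

```bash
python3 - <<'E'
from h import *
np.set_printoptions(precision=1,suppress=True)
o=bot.get_obs(); im=cv2.imread('pics/w3.png')
P=[atz('wrist',p,14,o) for p in [(279,172),(363,171),(364,229),(277,229)]]
print(P,np.mean(P,0),[np.linalg.norm(P[i]-P[i-1]) for i in range(4)])
d=P[0]-P[1]+P[3]-P[2];print(np.degrees(np.arctan2(-d[0],d[1])))
h=cv2.cvtColor(im,cv2.COLOR_BGR2HSV); m=((h[...,0]>100)&(h[...,0]<125)&(h[...,1]>150)).astype(np.uint8); m[:170]=0;m[232:]=0;m[:,:275]=0;m[:,366:]=0
c=np.argwhere(m)[:,::-1]; print(c.min(0),c.max(0),c.mean(0),atz('wrist',c.mean(0),38,o))
print(cv2.minAreaRect(c.astype(np.float32)))
E
```

```text
[array([565.7,  36. ,  14. ]), array([587.7, -40.3,  14. ]), array([533.6, -58. ,  14. ]), array([510.8,  24.6,  14. ])] [549.4  -9.4  14. ] [np.float64(56.0648404073009), np.float64(79.39357302356244), np.float64(56.95640231293148), np.float64(85.70149677816583)]
15.755126331756218
[307 190] [333 214] [319.9 201.9] [553.1  -7.7  38. ]
((320.0, 202.0), (24.0, 26.0), 90.0)
```

```bash
python3 -m pendant '[{"tx":1,"ty":3.3,"tz":-50,"rx":0,"ry":0,"rz":0,"fingers":45},{"tx":1,"ty":3.3,"tz":-100,"rx":0,"ry":0,"rz":0,"fingers":45},{"tx":1,"ty":3.3,"tz":-150,"rx":0,"ry":0,"rz":0,"fingers":45},{"tx":1,"ty":3.3,"tz":-185,"rx":0,"ry":0,"rz":0,"fingers":45},{"tx":1,"ty":3.3,"tz":-210,"rx":0,"ry":0,"rz":0,"fingers":45},{"tx":1,"ty":3.3,"tz":-221,"rx":0,"ry":0,"rz":0,"fingers":45},{"tx":1,"ty":3.3,"tz":-221,"rx":0,"ry":0,"rz":0,"fingers":45}]'
python3 -m pendant '[{"tx":0,"ty":0,"tz":0,"rx":0,"ry":0,"rz":0,"fingers":30},{"tx":0,"ty":0,"tz":0,"rx":0,"ry":0,"rz":0,"fingers":18},{"tx":0,"ty":0,"tz":0,"rx":0,"ry":0,"rz":0,"fingers":18},{"tx":0,"ty":0,"tz":0,"rx":0,"ry":0,"rz":0,"fingers":18},{"tx":0,"ty":0,"tz":0,"rx":0,"ry":0,"rz":0,"fingers":18}]'
```

```text
t: 8.85
position: [550.2, -8.0, 20.1]
orientation: [[0.964, 0.266, -0.002], [0.266, -0.964, 0.0], [-0.002, -0.001, -1.0]]
wrist_force: [0.7, -0.6, -0.5]
opening: 45.2
grip_force: 0.0
t: 9.35
position: [551.4, -8.1, 22.2]
orientation: [[0.964, 0.266, 0.002], [0.266, -0.964, -0.0], [0.002, 0.001, -1.0]]
wrist_force: [-0.2, -0.1, 7.7]
opening: 23.8
grip_force: 30.0
```

```bash
python3 -m pendant '[{"tx":0,"ty":0,"tz":15,"rx":0,"ry":0,"rz":0,"fingers":18},{"tx":0,"ty":0,"tz":40,"rx":0,"ry":0,"rz":0,"fingers":18},{"tx":0,"ty":0,"tz":80,"rx":0,"ry":0,"rz":0,"fingers":18},{"tx":0,"ty":0,"tz":120,"rx":0,"ry":0,"rz":0,"fingers":18},{"tx":0,"ty":0,"tz":160,"rx":0,"ry":0,"rz":0,"fingers":18},{"tx":0,"ty":0,"tz":200,"rx":0,"ry":0,"rz":0,"fingers":18},{"tx":-30,"ty":40,"tz":220,"rx":0,"ry":0,"rz":0,"fingers":18},{"tx":-30,"ty":80,"tz":220,"rx":0,"ry":0,"rz":0,"fingers":18},{"tx":-30,"ty":120,"tz":220,"rx":0,"ry":0,"rz":0,"fingers":18},{"tx":-30,"ty":150,"tz":220,"rx":0,"ry":0,"rz":0,"fingers":18}]'
python3 - <<'E'
from h import *
np.set_printoptions(precision=1,suppress=True)
o,im=snap('wrist','w4.png'); print(o['position'],o['orientation'],o['opening'])
for q,z in [('reader_window',99),('slide_grip',200),('reader',0)]:
    print(q,[(np.array(r['point']),round(r['conf'],2),atz('wrist',r['point'],z,o)) for r in bot.pinpoint('wrist',q)[:2]])
E
```

```text
t: 10.35
position: [520.1, 143.9, 242.6]
orientation: [[0.964, 0.266, 0.001], [0.266, -0.964, 0.001], [0.002, -0.0, -1.0]]
wrist_force: [0.1, -0.1, -1.4]
opening: 23.9
grip_force: 30.0
[520.1 143.9 242.6] [[ 1.   0.3  0. ]
 [ 0.3 -1.   0. ]
 [ 0.  -0.  -1. ]] 23.851033233471426
reader_window [(array([199.7, 126.6]), 0.87, array([566.3, 248.7,  99. ]))]
slide_grip [(array([323. , 316.9]), 0.95, array([494.2, 136.9, 200. ]))]
reader [(array([231.6, 111.2]), 0.73, array([577.5, 248.6,   0. ])), (array([483.4, 286.6]), 0.25, array([473.5, -46.6,   0. ]))]
```

View pics/w4.png

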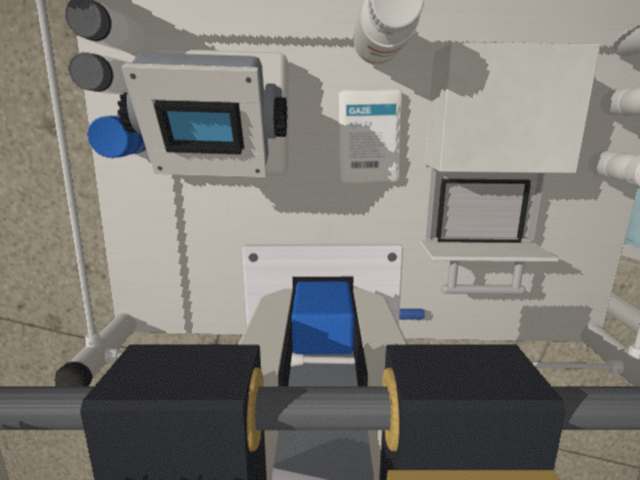

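The slide is held and the nest is empty. The face's screws show at (134,78), (254,73), (264,167) and (159,170). The black frame is at about (155–243, 100–153), and the slide's far edge runs from (245,246) to (401,245). I'll zoom for accurate corners.

```bash
python3 - <<'E'
import cv2
im=cv2.imread('pics/w4.png'); cv2.imwrite('pics/c4.png',cv2.resize(im[45:190,115:305],None,fx=4,fy=4,interpolation=cv2.INTER_CUBIC))
E
```

```text
(no output)
```

View pics/c4.png

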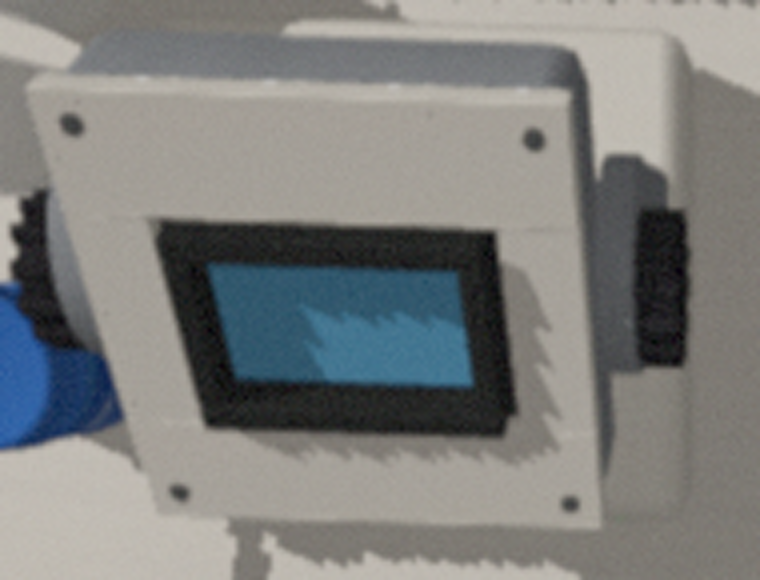

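The crop shows the face corners clearly (crop px TL (28,82), TR (572,92), BR (601,527), BL (157,515)), and the standing frame's outer corners. I'll fit the reader and in-hand slide poses to these.

```bash
cat > fit.py <<'E'
from h import *
from scipy.optimize import least_squares
def Rw(yaw,t):
    c,s=np.cos(yaw),np.sin(yaw); x=np.array([np.cos(t)*c,np.cos(t)*s,np.sin(t)]); y=np.array([-s,c,0]); return np.c_[x,y,np.cross(x,y)]
def model(p,obj): return p[:3]+obj@Rw(p[3],p[4]).T
FACE=np.array([[42,44,0],[42,-44,0],[-42,-44,0],[-42,44,0]],float)
FR=np.array([[18,28,5],[18,-28,5],[-18,-28,5],[-18,28,5]],float)
def fit(obs):
    "obs: list of (cam,obs state,obj pts,pixels)"
    def r(p):
        e=[(np.array([proj(c,P,o) for P in model(p,obj)])-px).ravel()*w for c,o,obj,px,w in obs]
        return np.concatenate(e+[[(p[2]-82-19*np.cos(p[4]))/1.5]])
    s=least_squares(r,[566,249,99,.2,.5]); return s.x,s.fun,s
E
python3 - <<'E'
from fit import *
np.set_printoptions(precision=3,suppress=True)
o=bot.get_obs()
off=np.array([115-.375,45-.375])
a=np.array([(28,82),(572,92),(601,527),(157,515)])/4+off
b=np.array([(160,226),(495,234),(512,415),(207,427)])/4+off
x,f,s=fit([('wrist',o,FACE,a,1),('wrist',o,FR,b,1)]); print(x,np.degrees(x[3:])); print(f)
x,f,s=fit([('wrist',o,FACE,a,1)]); print(x,np.degrees(x[3:]));
# slide in hand: far-edge top corners (tool frame), pixel (245,246),(401,245)
K,T=cam('wrist',o);W=np.eye(4);W[:3,:3]=o['orientation'];W[:3,3]=o['position']
for d in (4,6,8,10): # plate top beyond TCP
    z=o['position'][2]-d; A,B=atz('wrist',(245,246),z,o),atz('wrist',(401,245),z,o)
    q=[(np.linalg.inv(W)@np.append(P,1))[:3] for P in (A,B)]; print(d,q,np.linalg.norm(A-B))
E
```

```text
[568.045 245.875  98.258   0.25    0.428] [14.335 24.548]
[ 0.718 -1.805  0.133 -1.447  2.017 -0.761  0.801  0.069 -0.721  1.559
 -2.027  1.248 -0.441  2.946 -0.192 -1.553 -0.683]
[567.191 246.253  98.535   0.244   0.444] [13.959 25.453]
4 [array([ 27.207, -33.76 ,   4.002]), array([27.604, 33.388,  4.016])] 67.14966877336859
6 [array([ 26.557, -34.151,   6.002]), array([26.958, 33.786,  6.015])] 67.9384863344311
8 [array([ 25.907, -34.542,   8.001]), array([26.313, 34.184,  8.015])] 68.72730389549368
10 [array([ 25.257, -34.933,  10.001]), array([25.667, 34.582, 10.015])] 69.51612145655623
```

```bash
cat > go.py <<'E'
from fit import *
from scipy.spatial.transform import Rotation as Ro
def go(win,yaw,tilt,off,d=14,sx=1.0):
    "shift/turn that puts slide face centre at off (window frame)"
    o=bot.get_obs(); R=Rw(yaw,tilt); Rt=R@np.diag([1,-1,-1.])
    tgt=np.array(win)+R@np.array(off,float)-Rt@np.array([sx,0,d])
    rv=Ro.from_matrix(Rt@np.array(o['orientation']).T).as_rotvec(degrees=True)
    print('shift',np.round(tgt-o['position'],1),'turn',np.round(rv,2),'from',np.round(o['position'],1))
E
python3 - <<'E'
from go import *
go([567.5,246,98.5],np.radians(14.2),.436,[40,0,90])
E
```

```text
shift [ 38.7 101.7 -32.5] turn [  6.4  -24.13  -1.26] from [520.5 142.2 241.8]
```

```bash
python3 -m pendant '[{"tx":20,"ty":50,"tz":0,"rx":2.1,"ry":-8,"rz":-0.4,"fingers":18},{"tx":38.7,"ty":101.7,"tz":-15,"rx":4.2,"ry":-16,"rz":-0.8,"fingers":18},{"tx":38.7,"ty":101.7,"tz":-32.5,"rx":6.4,"ry":-24.1,"rz":-1.3,"fingers":18},{"tx":38.7,"ty":101.7,"tz":-32.5,"rx":6.4,"ry":-24.1,"rz":-1.3,"fingers":18},{"tx":38.7,"ty":101.7,"tz":-32.5,"rx":6.4,"ry":-24.1,"rz":-1.3,"fingers":18},{"tx":38.7,"ty":101.7,"tz":-32.5,"rx":6.4,"ry":-24.1,"rz":-1.3,"fingers":18}]'
python3 - <<'E'
from h import *
np.set_printoptions(precision=1,suppress=True)
o,im=snap('wrist','w5.png'); print(o['position'],o['orientation'].tolist() if hasattr(o['orientation'],'tolist') else o['orientation'])
print([(np.array(r['point']),r['conf']) for r in bot.pinpoint('wrist','reader_window')[:2]])
E
```

```text
t: 11.15
position: [560.6, 242.6, 211.3]
orientation: [[0.88, 0.242, 0.409], [0.219, -0.97, 0.103], [0.421, -0.001, -0.907]]
wrist_force: [0.3, -0.0, 0.8]
opening: 24.0
grip_force: 30.0
[560.6 242.6 211.3] [[0.8800544902353237, 0.24209940353206524, 0.4085241400775028], [0.219227535922219, -0.9702510855098817, 0.10272350539369644], [0.4212402897517248, -0.0008425415805006682, -0.9069486801432418]]
[]
```

View pics/w5.png

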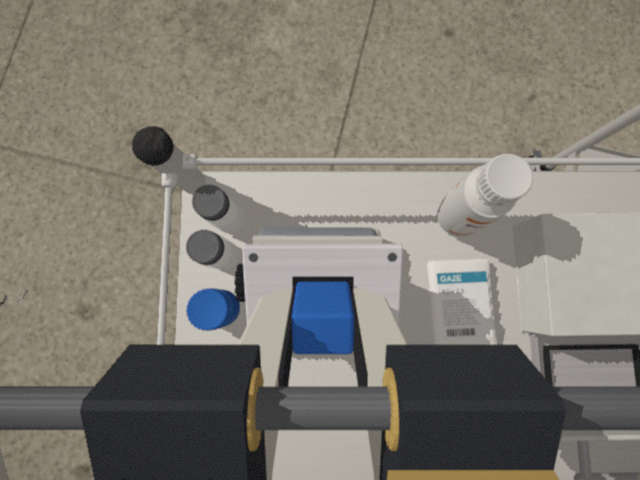

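This picture shows the held slide hiding the reader's face, with only its top edge visible at row 240. I need to back off down the slope to see the whole face.

```bash
python3 -m pendant '[{"tx":-40,"ty":-10,"tz":-15,"rx":0,"ry":0,"rz":0,"fingers":18},{"tx":-80,"ty":-20,"tz":-35,"rx":0,"ry":0,"rz":0,"fingers":18},{"tx":-97,"ty":-24,"tz":-46,"rx":0,"ry":0,"rz":0,"fingers":18},{"tx":-97,"ty":-24,"tz":-46,"rx":0,"ry":0,"rz":0,"fingers":18},{"tx":-97,"ty":-24,"tz":-46,"rx":0,"ry":0,"rz":0,"fingers":18},{"tx":-97,"ty":-24,"tz":-46,"rx":0,"ry":0,"rz":0,"fingers":18}]'
python3 - <<'E'
from fit import *
np.set_printoptions(precision=3,suppress=True)
o,im=snap('wrist','w6.png'); print(o['position'])
import json; json.dump({'position':list(o['position']),'orientation':np.array(o['orientation']).tolist()},open('o6.json','w'))
p=[567.5,246,98.5,np.radians(14.2),.436]
c=np.array([proj('wrist',P,o) for P in np.r_[model(p,FACE),model(p,FR)]]);print(c)
print([(np.array(r['point']),r['conf']) for r in bot.pinpoint('wrist','reader_window')[:2]])
x0,y0=np.maximum(0,c.min(0)-15).astype(int);x1,y1=(c.max(0)+15).astype(int)
g=cv2.resize(im[y0:y1,x0:x1,::-1],None,fx=4,fy=4,interpolation=cv2.INTER_CUBIC)[:600,:800];print(x0,y0,x1,y1,g.shape)
cv2.imwrite('pics/c6.png',g)
E
```

```text
t: 11.85
position: [463.7, 219.8, 163.9]
orientation: [[0.879, 0.243, 0.41], [0.22, -0.97, 0.104], [0.422, -0.001, -0.906]]
wrist_force: [0.3, 0.3, -0.8]
opening: 24.0
grip_force: 30.0
[463.669 219.758 163.945]
[[249.363  61.478]
 [395.613  61.068]
 [389.377 198.538]
 [256.299 198.92 ]
 [276.495 103.22 ]
 [368.716 102.96 ]
 [367.008 162.841]
 [278.506 163.094]]
[(array([316.6, 130.4]), 0.96), (array([216.7, 138.6]), 0.41)]
234 46 410 213 (600, 704, 3)
```

View pics/c6.png

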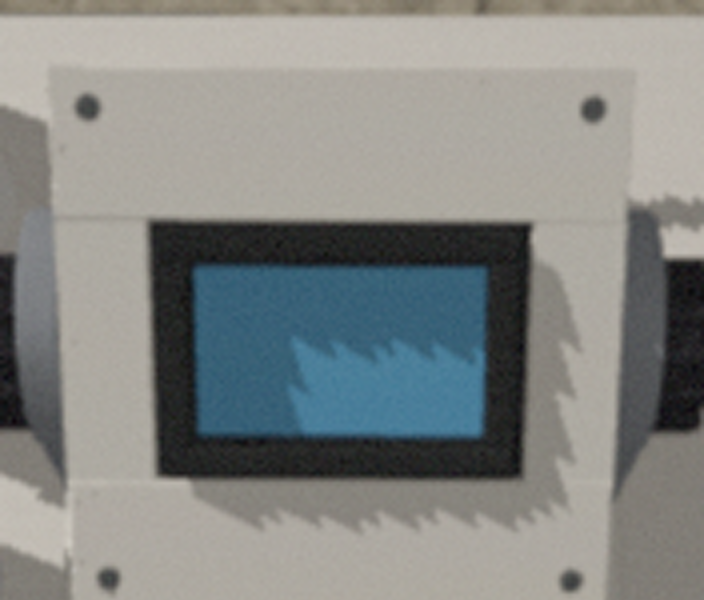

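The crop shows the face nearly square on. Screws are at crop (87,107), (593,109), (570,580) and (108,578), and the frame corners are sharp. I'll fit both views jointly.

```bash
cat > joint.py <<'E'
from go import *
import json
o6=json.load(open('o6.json')); o6={k:np.array(v) for k,v in o6.items()}
o4={'position':np.array([520.1,143.9,242.6]),'orientation':np.array([[.964,.266,.001],[.266,-.964,.001],[.002,0,-1]])}
f4=np.array([115-.375,45-.375]);f6=np.array([234-.375,46-.375])
A=[(o4,f4,np.array([(28,82),(572,92),(601,527),(157,515)]),np.array([(160,226),(495,234),(512,415),(207,427)]),np.array([(71,124),(534,140),(570,504),(179,492)])),
   (o6,f6,np.array([(50,68),(635,71)]),np.array([(150,224),(530,225),(521,474),(160,475)]),np.array([(87,107),(593,109),(570,580),(108,578)]))]
def run(views,zw=1/1.5):
    def r(p):
        a,b=p[5:]; S=np.array([[a,b,0],[a,-b,0],[-a,-b,0],[-a,b,0]]); e=[[(p[2]-82-19*np.cos(p[4]))*zw]]
        for o,f,fa,fr,sc in views:
            for obj,px in ((FACE[:len(fa)],fa),(FR,fr),(S,sc)):
                e.append((np.array([proj('wrist',P,o) for P in model(p,obj)])-px/4-f).ravel())
        return np.concatenate(e)
    s=least_squares(r,[567,246,98.5,.25,.44,36,38],loss='soft_l1'); return s.x,np.sqrt(np.mean(s.fun**2))
E
python3 - <<'E'
from joint import *
np.set_printoptions(precision=3,suppress=True)
print(run(A),run(A[:1]),run(A[1:]),run(A,.01),sep='\n')
x,_=run(A); go(x[:3],x[3],x[4],[0,0,20])
E
```

```text
Traceback (most recent call last):
  File "joint.py", line 15, in run
    s=least_squares(r,[567,246,98.5,.25,.44,36,38],loss='soft_l1'); return s.x,np.sqrt(np.mean(s.fun**2))
  File "joint.py", line 13, in r
    e.append((np.array([proj('wrist',P,o) for P in model(p,obj)])-px/4-f).ravel())
                        ~~~~^^^^^^^^^^^^^
  File "h.py", line 18, in proj
    K,T=cam(name,o); q=np.linalg.inv(T)@np.append(P,1); q=K@(q[:3]*[1,-1,-1]); return q[:2]/q[2]
        ~~~^^^^^^^^
  File "h.py", line 8, in cam
    c=bot.calibration(name); K=np.array(c['intrinsics'])
ValueError: time passes only in moves, steps and waits
```

```bash
sed -i 's/^from cell import bot/from cell import bot\nfrom functools import lru_cache\ncal=lru_cache(None)(bot.calibration)/; s/c=bot.calibration(name)/c=cal(name)/' h.py
python3 - <<'E'
from joint import *
np.set_printoptions(precision=3,suppress=True)
print(run(A),run(A[:1]),run(A[1:]),run(A,.01),sep='\n')
x,_=run(A); go(x[:3],x[3],x[4],[0,0,20])
E
```

```text
(array([566.674, 248.236,  98.203,   0.243,   0.438,  35.918,  38.178]), np.float64(1.348231484482232))
(array([566.977, 247.908,  99.028,   0.247,   0.433,  35.226,  37.992]), np.float64(1.4776954438406995))
(array([565.863, 248.111, 100.187,   0.24 ,   0.396,  35.761,  37.91 ]), np.float64(0.822933332504155))
(array([566.712, 248.269,  98.026,   0.243,   0.437,  35.946,  38.202]), np.float64(1.3372571183365167))
shift [ 88.4  24.8 -34.7] turn [-0.01 -0.18 -0.15] from [463.4 219.7 163.2]
```

```bash
python3 -m pendant '[{"tx":40,"ty":10,"tz":5,"rx":0,"ry":0,"rz":0,"fingers":18},{"tx":75,"ty":20,"tz":0,"rx":0,"ry":0,"rz":0,"fingers":18},{"tx":82.2,"ty":23.3,"tz":-21,"rx":0,"ry":0,"rz":0,"fingers":18},{"tx":88.4,"ty":24.8,"tz":-34.7,"rx":0,"ry":0,"rz":0,"fingers":18},{"tx":92.5,"ty":25.8,"tz":-43.8,"rx":0,"ry":0,"rz":0,"fingers":18},{"tx":92.5,"ty":25.8,"tz":-43.8,"rx":0,"ry":0,"rz":0,"fingers":18},{"tx":92.5,"ty":25.8,"tz":-43.8,"rx":0,"ry":0,"rz":0,"fingers":18}]'
python3 - <<'E'
from go import *
np.set_printoptions(precision=2,suppress=True)
o=bot.get_obs(); n=Rw(.243,.43)[:,2]; print(np.array(o['wrist_force'])@n, o['torque'],o['position'])
go([566.5,248.2,98.5],.243,.43,[0,0,10])
snap('wrist','w7.png');snap('scene','s7.png')
E
```

```text
t: 12.65
position: [554.9, 245.5, 119.3]
orientation: [[0.879, 0.244, 0.409], [0.22, -0.97, 0.104], [0.422, -0.001, -0.907]]
wrist_force: [-0.3, -0.5, 0.3]
opening: 23.9
grip_force: 30.0
0.40006496602746894 [-0.05  0.31  0.05] [554.87 245.47 119.31]
shift [1.  0.1 0.6] turn [-0.14  0.3  -0.17] from [554.9 245.5 119.3]
```

View pics/w7.png

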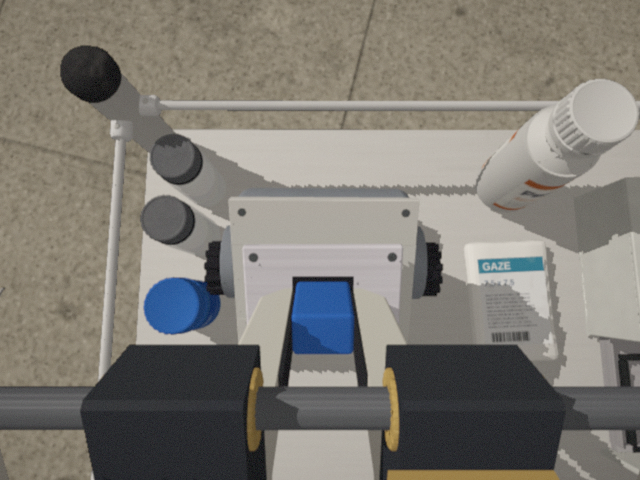

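The picture shows the slide just above the face and parallel. Face screws are at (242,212) and (406,213), the face's top edge is at row 198, and the slide's edge corners are at (244,246) and (401,245), centred to within about 1 mm in y. Next is the x offset.

```bash
python3 - <<'E'
from h import *
np.set_printoptions(precision=1,suppress=True)
H=np.array(cal('wrist')['hand_eye']);K=np.array(cal('wrist')['intrinsics'])
def att(px,z):
    d=H[:3,:3]@((np.linalg.inv(K)@[*px,1])*[1,-1,-1]); return H[:3,3]+d*(z-H[2,3])/d[2]
for d in (7,9,11):
    A,B=att((244.5,246),d),att((401,245),d); print('slide edge',d,A,B,'centre x',(A[0]+B[0])/2-25,'y',(A[1]+B[1])/2)
for z in (20,24,28):
    A,B=att((242,212),z),att((406,213),z); C,D=att((231,199),z),att((417,197),z)
    print('win',z,'dist',np.linalg.norm(A-B),(A+B)[0]/2-35.9,(A+B)[1]/2,'|',np.linalg.norm(C-D),(C+D)[0]/2-42,(C+D)[1]/2)
E
```

```text
slide edge 7 [ 26.3 -34.5   7. ] [26.7 34.   7. ] centre x 1.5182040709444458 y -0.2501652580161391
slide edge 9 [ 25.7 -34.9   9. ] [26.1 34.4  9. ] centre x 0.8703869530513515 y -0.24732474475129607
slide edge 11 [ 25.  -35.3  11. ] [25.4 34.8 11. ] centre x 0.22256983515824658 y -0.24448423148646015
win 20 dist 75.31598146556443 2.335232415322835 0.3690946248847986 | 84.52918981660702 2.994546879690134 0.32051799966123795
win 24 dist 76.9348796768913 1.3819631139672666 0.3876896231355538 | 86.34612364042741 2.186567354597557 0.3380688554848845
win 28 dist 78.55377788821816 0.428693812611705 0.40628462138630184 | 88.16305746424781 1.378587829504994 0.3556197113085382
```

Aligned within about 1 mm, so I'll press along the normal.

```bash
python3 -m pendant '[{"tx":1.2,"ty":0.3,"tz":-2.7,"rx":0,"ry":0,"rz":0,"fingers":18},{"tx":2.4,"ty":0.6,"tz":-5.5,"rx":0,"ry":0,"rz":0,"fingers":18},{"tx":3.2,"ty":0.8,"tz":-7.3,"rx":0,"ry":0,"rz":0,"fingers":18},{"tx":3.2,"ty":0.8,"tz":-7.3,"rx":0,"ry":0,"rz":0,"fingers":18}]'
python3 - <<'E'
from go import *
np.set_printoptions(precision=2,suppress=True)
o=bot.get_obs(); print(np.array(o['wrist_force'])@Rw(.243,.43), o['torque']@Rw(.243,.43))
E
```

```text
t: 13.15
position: [558.6, 246.5, 112.1]
orientation: [[0.879, 0.244, 0.41], [0.22, -0.97, 0.104], [0.423, -0.001, -0.906]]
wrist_force: [-1.5, 0.3, 5.2]
opening: 23.9
grip_force: 30.0
[0.91 0.63 5.25] [-0.02 -0.08  0.03]
```

```bash
for i in 1; do python3 -m pendant '[{"tx":0.4,"ty":0.1,"tz":-0.9,"rx":0,"ry":0,"rz":0,"fingers":18},{"tx":0.8,"ty":0.2,"tz":-1.8,"rx":0,"ry":0,"rz":0,"fingers":18},{"tx":0.8,"ty":0.2,"tz":-1.8,"rx":0,"ry":0,"rz":0,"fingers":18},{"tx":0.8,"ty":0.2,"tz":-1.8,"rx":0,"ry":0,"rz":0,"fingers":18}]'; done
python3 - <<'E'
from go import *
np.set_printoptions(precision=2,suppress=True)
o=bot.get_obs(); print(np.array(o['wrist_force'])@Rw(.243,.43), o['torque']@Rw(.243,.43))
E
```

```text
t: 13.55
position: [558.9, 246.6, 110.8]
orientation: [[0.879, 0.244, 0.409], [0.22, -0.97, 0.104], [0.422, -0.001, -0.907]]
wrist_force: [-14.4, -3.6, 15.1]
opening: 24.0
grip_force: 30.0
[-7.25  0.03 19.89] [-0.11  1.2   0.11]
```

```bash
python3 - <<'E'
from go import *
np.set_printoptions(precision=2,suppress=True)
o=bot.get_obs()
for t in (.40,.43): R=Rw(.243,t);print((np.array(o['position'])-[566.5,248.2,98.5])@R, o['orientation'][:,2]@R if hasattr(o['orientation'],'shape') else 0)
_,w=snap('wrist');_,s=snap('scene')
a=cv2.resize(w[180:310,210:440,::-1],(690,390),interpolation=cv2.INTER_CUBIC)
cv2.imwrite('pics/c8.png',a)
E
```

```text
[-2.33  0.29 14.31] [ 0.04  0.   -1.  ]
[-1.9   0.29 14.37] [ 0.01  0.   -1.  ]
```

View pics/c8.png

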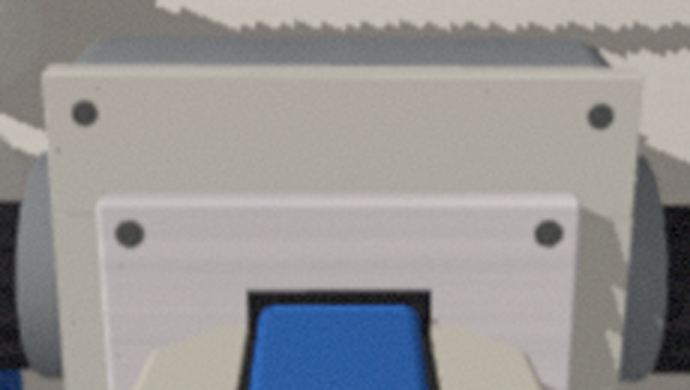

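The plate lies close over the face and is well centred: slide mid 337 against screws mid 342 in crop px, which is 0.8 mm. The force of about 20 N says it is on the face. I'll relieve the sideways force and trim the tilt slightly towards the mean of the estimates.

```bash
python3 -m pendant '[{"tx":-0.2,"ty":-0.1,"tz":-0.1,"rx":-0.1,"ry":0.45,"rz":0,"fingers":18},{"tx":-0.3,"ty":-0.1,"tz":-0.1,"rx":-0.2,"ry":0.85,"rz":0,"fingers":18},{"tx":-0.3,"ty":-0.1,"tz":-0.1,"rx":-0.2,"ry":0.85,"rz":0,"fingers":18},{"tx":-0.3,"ty":-0.1,"tz":-0.1,"rx":-0.2,"ry":0.85,"rz":0,"fingers":18},{"tx":-0.3,"ty":-0.1,"tz":-0.1,"rx":-0.2,"ry":0.85,"rz":0,"fingers":18}]'
python3 - <<'E'
from go import *
np.set_printoptions(precision=2,suppress=True)
o=bot.get_obs(); print(np.array(o['wrist_force'])@Rw(.243,.43), o['torque']@Rw(.243,.43))
E
```

```text
t: 14.15
position: [559.0, 246.6, 111.1]
orientation: [[0.885, 0.244, 0.397], [0.222, -0.97, 0.101], [0.409, -0.002, -0.912]]
wrist_force: [-13.0, -2.3, 15.9]
opening: 24.1
grip_force: 30.0
[-5.32  0.88 19.97] [-0.12  0.82  0.08]
```

```bash
python3 -m pendant '[{"tx":0,"ty":0,"tz":0,"rx":0,"ry":0,"rz":0,"fingers":18},{"tx":0,"ty":0,"tz":0,"rx":0,"ry":0,"rz":0,"fingers":18},{"tx":0,"ty":0,"tz":0,"rx":0,"ry":0,"rz":0,"fingers":18},{"tx":0,"ty":0,"tz":0,"rx":0,"ry":0,"rz":0,"fingers":18},{"tx":0,"ty":0,"tz":0,"rx":0,"ry":0,"rz":0,"fingers":18},{"tx":0,"ty":0,"tz":0,"rx":0,"ry":0,"rz":0,"fingers":18},{"tx":0,"ty":0,"tz":0,"rx":0,"ry":0,"rz":0,"fingers":18},{"tx":0,"ty":0,"tz":0,"rx":0,"ry":0,"rz":0,"fingers":18}]'
python3 -c "
from go import *
o=bot.get_obs(); print(np.round(np.array(o['wrist_force'])@Rw(.243,.43),1)); print(bot.job_done())"
```

```text
t: 14.95
position: [559.0, 246.6, 111.1]
orientation: [[0.885, 0.244, 0.397], [0.222, -0.97, 0.101], [0.409, -0.001, -0.912]]
wrist_force: [-13.8, -3.6, 15.7]
opening: 23.7
grip_force: 30.0
[-6.4 -0.1 20.2]
the job is handed in; nothing more can be done
None
```

I opened the drawer, took out the slide and handed the job in with it still gripped and pressed on the reader's window at about 20 N, centred to about 1 mm in the wrist view; flushness was judged only from force and position (my tilt estimates were 0.40–0.44 rad), and no verdict came back.

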